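# Throw the ratchet pawl and re-clamp a wood block

## Task

Clamp the loose wood block in the blue ratchet clamp, ready for rasping. The near jaw is shut too far and ratchets only forwards: throw the red-knobbed pawl over to free it and draw the jaw back all the way; slide the block along the bench into the gap until its end meets the rail; then throw the pawl back onto the teeth and push the jaw up firmly until its sprung pad is pressed nearly all the way in, so that the ratchet keeps the block squeezed tight when you let go. Do not crush it, and leave the jar, the tape roll and the foot form where they are.

Things in the scene. Friction and masses are not known exactly. Their poses are not given: they have to be found in the camera images.
- clamp: Blue and steel ratchet clamp bolted to the bench. Origin on the bench under the rail's middle; x along the rail from near (sliding) to far jaw, y left, away from the gap. Rail 250 mm long, 30 wide (y -15 to 15), 40 high, saw teeth on top (8 mm pitch, to 46 mm high). Both jaws reach right (-y) from the rail to y = -98, 58 mm high; the bench itself is the floor of the gap between them
- far_end (a point): Point on the bench in the middle of the rail's far end (clamp x = 125 mm, y = 0). The far jaw, 22 mm thick, was set by hand with its face anywhere from clamp x = 70 to 90 mm. It does not move in use and its place is not reported: find it by sight or touch
- jaw: Near jaw, sliding on the rail with about 3 N of friction. Axes as the clamp's; origin on the bench, on the rail's middle line, in the mid-plane of its 22 mm plate: clamp x = +22 mm fully forward, -78 mm fully back (hard stop). With the pawl on the teeth it goes forward, clicking, and let go it comes back by up to one tooth (8 mm, so up to 7 N of squeeze is lost); pawl thrown over, it goes both ways
- pad_rest (a point): Fixed point of the near jaw: centre of its black sprung pad's face when not pressed (jaw frame x = 38, y = -60, z = 19 mm). The pad is 60 mm wide (y -90 to -30), 26 high, and can be pressed back by up to 22 mm against 0.9 N per mm; the ends of its two steel rods come out behind the jaw as it is pressed. This point does not move with the pad
- jaw_post (a point): Centre of the black grip on the near jaw's upright post: a cylinder of 26 mm diameter from 98 to 132 mm above the bench, this point 115 mm above it; jaw frame x = 0, y = -60 mm. Pinch or push it to move the jaw
- pawl_knob (a point): Centre of the pawl's red ball (22 mm), 50 mm from its pin, which lies along y on the near jaw at jaw frame x = 0, y = 0, z = 72 mm. On the teeth the ball is 25 mm behind the pin (away from the far jaw), 115 mm up; thrown over, 32 mm ahead of it, 111 mm up. Top-heavy: it falls to whichever side of upright it is left. Under 2 N at the ball turns it
- pawl (a joint): Pawl angle in rad: 0 with the tongue at the bottom of the teeth (up to 0.15 when on a tooth's tip), 0.52 handle upright, 1.2 thrown over (free)
- block_centre (a point): Centre of the loose brown wood block, 55 x 90 x 35 mm along this point's x, y, z axes, lying flat on the bench to the right of the clamp's gap, about 0.12 kg. Its x (55 mm) is roughly along the clamp's rail: it goes between the jaws that way, with its +y end face (55 x 35 mm) against the rail; its centre is then at clamp y = -60 mm
- wood_block: The same wood block; origin in the middle of its underside. This frame stands 0.244 rad counter-clockwise (from above) of the block's sides: use block_centre for its direction
- jar_blue: Bystander: jar with blue lid, 68 mm wide, 96 mm high; origin under its centre
- tape_roll: Bystander: roll of brown tape, 84 mm wide, 24 mm high; origin under its centre
- toe_form: Bystander: tan foam foot form, 96 x 77 x 52 mm; origin under its centre
Mind the look-alikes: they are no part of the job. Leave any purple or turquoise look-alike of the wood_block alone.

How it is judged:
On the way, in this order (a step that is already met when the one before it is completed fails the run):
1. the pawl is thrown over, clear of the teeth (value of joint pawl above 1 rad), for 0.2 s.
2. the jaw is drawn back to within 15 mm of its stop (x of jaw in the frame of clamp below -0.063 m), for 0.2 s.
3. the block lies in the gap, its end within 15 mm of the rail (y of block_centre in the frame of clamp above -0.075 m and x of block_centre in the frame of clamp between -0.02 and 0.072 m), for 0.2 s.
At the end, for the whole second after the job is handed in: The pawl is on the teeth (under 0.25 rad); the near jaw squeezes the block with more than 4 N by itself; the block lies flat on the bench, square in the clamp within 0.08 rad, between the jaws with its end within 15 mm of the rail, at rest (all of step 3 and value of joint pawl below 0.25 rad and contact force between jaw and wood_block above 4 N and angle between the x axis of block_centre and the x axis of clamp, either way round below 0.08 rad and height (world z) of block_centre below 0.021 m and angle between wood_block's own z axis and vertical below 0.06 rad and linear speed of wood_block below 0.01 m/s); the robot touches nothing.
It fails at once if the block is crushed (jaw force over 45 N) (contact force between jaw and wood_block above 45 N).
It fails at once if the jar is moved by more than 30 mm (distance of jar_blue from where it was at the start of the episode above 0.03 m).
It fails at once if the tape roll is moved by more than 30 mm (distance of tape_roll from where it was at the start of the episode above 0.03 m).
It fails at once if the foot form is moved by more than 30 mm (distance of toe_form from where it was at the start of the episode above 0.03 m).
It also fails if it takes over 67 s, if anything falls off the work surface, if the arm or the gripper's body presses on something with over 40 N, if the wrist force passes 120 N, or if a joint passes its speed limit or range.

## Robot

A 6-joint arm with a two-finger parallel gripper is mounted at the origin on a cart in front of the work surface, level with it; the furniture and walls round the work are solid. World frame = base frame: x ahead of the robot, y to its left, z up, the work surface at z = 0. Lengths are in m, angles in rad, forces in N, time in s.
With the tool pointing down it reaches from about 0.35 to 0.975 m from the base axis. Payload 4.9 kg.
Tool frame: the origin (TCP) lies at the very end of the fingers, on their centre line; the grasp point (between the pads) lies 19 mm behind it; x points along the fingers, y is the direction in which the jaws open and shut, and the axes are right-handed (so a half turn about x gives the same grasp; the last joint's range is limited). The gripper opens to 85 mm and grips with 20 to 120 N. Pads are 22 mm wide; open, the fingers measure 114 mm over their backs; the gripper's body (76 mm by 85 mm) begins 54 mm behind the grasp point. The pads swing forward as they close: fully open they stand 13 mm farther back than shut.
Start: joints at [-1.246, 0.053, 1.613, -0, 1.476, -0.119], TCP at [0.268, -0.564, 0.231] pointing down, gripper open.
Joint ranges: [-3.01, 3.01], [-1.01, 2.22], [0.06, 2.58], [-1.02, 4.17], [0.09, 2.62], [-3.14, 3.14]. Speed limits (rad/s): [2.57, 2.57, 3.14, 3.14, 3.14, 3.14].

## Interface

Orientations are given as a rotation vector (axis times angle).
In Python, from station import ctrl, get_image, calibration, finish_job, search_frame, cut_out, mark_of gives the robot as it stands. The module is installed in compiled form; this text tells all that it offers.
- The arm moves only by the tool arm_command, never from a script. Its argument "plan" is a list that holds one entry, the list of rows, each a list of 7 numbers: the shift along the tool's x, y, z in m, then the turn, a rotation vector about the tool's x, y, z in degrees, then the finger opening in m, from 0 to 0.0854. A call has 1 to 20 rows; each row shifts and turns the pose as measured when the row begins, along the tool's axes as they then stand; what a row does not reach is not made up. A row lasts 1/12 s, in which the tool goes at most 41.7 mm and 7.16 degrees, less where a joint would pass 70% of its speed; a pose out of reach is approached as far as the arm can. A call with a gripper value outside its range is refused whole. The fingers move at their own pace and stop on an object; "squeeze" is the grip in N (left out, the last holds). Time passes only in rows, so rows that do not move let the fingers close. It gives the time, the measured TCP pose, the force and the opening at its end, in the units of the state.
- ctrl.get_obs(): the state, without advancing time (a new reading comes with each control period).
- get_image(name): name is "side" or "top"; returns the picture (480x640x3 uint8, red, green, blue); there is no depth.
- calibration(name): a dict with "fx", "fy", "cx", "cy" (pixels), "cam_to_world" (4x4, takes a point from camera to world coordinates). Camera axes: x right, y down, z forward; pixel columns grow to the right and rows downward; lengths in m; the calibration is good to about 2 mm. A picture is of the moment at which its call begins. calibration takes no time and is no camera call.
- finish_job(): hands the job in, once; it reports no verdict.
Trained networks look in the newest picture that a camera, given by its name, has taken for a name from the list of things; names that differ only in an ending like _2 or _b are one class to them, and where a whole thing is asked for, a point or a joint stands for the part that bears it (a point fixed in the world has none). Each returns a list of dicts, best first, with "conf" (0 to 1); they miss things now and then, are a little off and sometimes report something else, mostly with a low value. They report only what shows in the picture. A call takes as long as a camera call. They do not tell look-alikes from the thing itself.
- search_frame(camera, thing): "at" ([x, y, z] in m, in the coordinates of the camera as it stood for that picture, good to about 4 mm: the middle of the surface that is visible of it).
- cut_out(camera, thing): "mask" (480x640 bool, what is visible of it).
- mark_of(camera, thing): "at" ([x, y, z] in m, in the coordinates of the camera as it stood for that picture, good to about 4 mm: a listed point, or the origin of a listed thing).
The state is a dict: "t": time; "q": joint angles; "dq": joint speeds; "effort": joint torques, N m; "tool_pos": TCP position; "tool_rot": TCP orientation; "contact_force": force on the tool from outside, world axes, zero at the start; "wrist_torque": the same for the moment, N m; "opening": finger opening in m.
Only numpy, scipy, OpenCV 4.12 (cv2) and the standard library are available. Lean on these libraries where they do the work, as an engineer would, in place of code of your own. Each camera call takes 0.05 s, during which the arm holds its last target. There are 200 camera calls.

## Working session

There is one attempt and no reset: what is moved stays moved. The work goes in short steps, Python scripts to look and compute and a tool call to move; the robot and the scene stay as the last step left them, time stands still between calls to the robot, and variables do not carry over. Pictures are saved under pics/ and viewed, about 8 in all and at most 12, crops included, and the job is handed in when it is done.

Besides the shell and the picture viewer there is one more tool, called after "Call:" in YAML: its name, and indented under it one key for each argument. arm_command: Moves the arm, as the interface text tells. Its arguments: {"type":"object","properties":{"plan":{"type":"array","items":{"type":"array","items":{"type":"array","items":{"type":"number"}}}},"squeeze":{"type":"number"}},"required":["plan"]}

```bash
mkdir -p pics; cat > h.py <<'E'
import numpy as np, cv2
from station import ctrl,get_image,calibration,finish_job,search_frame,cut_out,mark_of
from scipy.spatial.transform import Rotation as R
np.set_printoptions(precision=4,suppress=True)
def w(cam,p):
    T=np.array(calibration(cam)["cam_to_world"]); return T[:3,:3]@np.array(p)+T[:3,3]
def marks(cam,names,n=2):
    get_image(cam)
    for k in names:
        for d in mark_of(cam,k)[:n]: print(cam,k,round(d["conf"],2),w(cam,d["at"]))
def save(cam,f):
    im=get_image(cam); cv2.imwrite(f,im[:,:,::-1]); return im
E
python3 - <<'E'
from h import *
o=ctrl.get_obs();print(o["t"],o["tool_pos"],o["tool_rot"],R.from_rotvec(o["tool_rot"]).as_matrix())
a=save("top","pics/a.png");b=save("side","pics/b.png")
for c in("top","side"):
    marks(c,["clamp","far_end","jaw","pad_rest","jaw_post","pawl_knob","block_centre","jar_blue","tape_roll","toe_form"],3)
E
```

```text
0.0 [ 0.2682 -0.5638  0.2301] [ 1.976   0.448  -1.9764] [[-0.0007  0.4295 -0.9031]
 [ 0.0019 -0.9031 -0.4295]
 [-1.     -0.002  -0.0002]]
top clamp 0.88 [0.5924 0.0787 0.0017]
top clamp 0.27 [0.5966 0.0184 0.1066]
top far_end 0.91 [ 0.7091  0.0807 -0.0037]
top jaw 0.91 [ 0.5935  0.0796 -0.    ]
top pad_rest 0.84 [0.6315 0.0201 0.0134]
top jaw_post 0.68 [0.5964 0.0195 0.1079]
top pawl_knob 0.49 [0.5754 0.0799 0.1177]
top block_centre 0.92 [ 0.4929 -0.1     0.0171]
top block_centre 0.86 [ 0.6229 -0.1014  0.0142]
top block_centre 0.86 [ 0.5143 -0.2514  0.0203]
top jar_blue 0.89 [0.5183 0.3474 0.0009]
top jar_blue 0.53 [0.5777 0.0795 0.1209]
top tape_roll 0.61 [ 0.5962  0.3215 -0.0011]
top toe_form 0.91 [ 0.4817 -0.4078 -0.0003]
side clamp 0.91 [ 0.5859  0.0756 -0.0061]
side far_end 0.87 [ 0.7126  0.0789 -0.0039]
side far_end 0.74 [ 0.5917  0.3165 -0.0006]
side jaw 0.71 [ 0.5901  0.0787 -0.0008]
side pad_rest 0.71 [0.6346 0.0186 0.0193]
side pad_rest 0.59 [0.5146 0.3469 0.0016]
side jaw_post 0.77 [0.5972 0.0146 0.1098]
side pawl_knob 0.54 [ 0.6229 -0.1029  0.0193]
side pawl_knob 0.5 [0.5723 0.0758 0.1182]
side block_centre 0.82 [ 0.6235 -0.1038  0.0175]
side block_centre 0.68 [ 0.5177 -0.2546  0.0139]
side block_centre 0.64 [ 0.5009 -0.1022  0.0173]
side jar_blue 0.66 [ 0.5184  0.3472 -0.0002]
side jar_blue 0.34 [ 0.7151  0.0777 -0.0058]
side tape_roll 0.76 [ 0.5874  0.319  -0.0015]
side toe_form 0.6 [ 0.4779 -0.4098 -0.0013]
```

View pics/a.png

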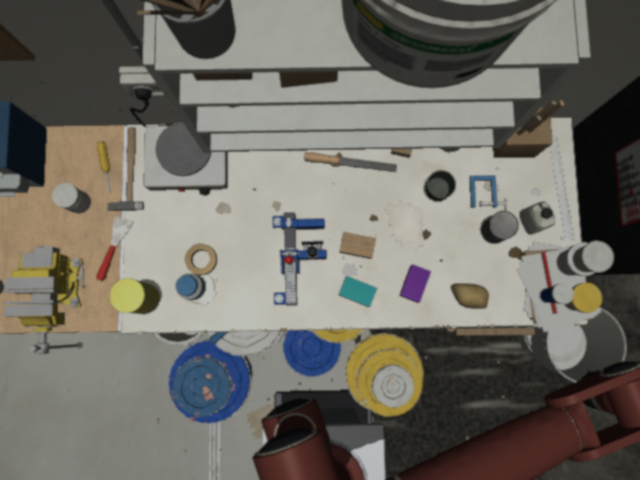

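View pics/b.png

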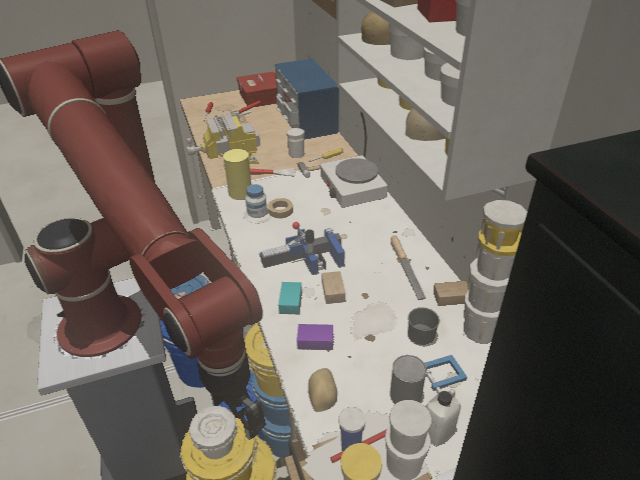

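Top view: the clamp rail runs up the image (world +x) around (290,260), with the red knob at (289,260) and the grip at (313,251). The brown block is at (358,245); turquoise (357,290) and purple (416,283) are the look-alikes. Next I'll get the yaw angles.

```bash
python3 - <<'E'
from h import *
im=get_image("top")
c=calibration("top");T=np.array(c["cam_to_world"]);print(T,c["fx"],c["cx"],c["cy"])
def px2w(u,v,z):
    d=T[:3,:3]@np.array([(u-c["cx"])/c["fx"],(v-c["cy"])/c["fy"],1]);s=(z-T[2,3])/d[2];return T[:3,3]+s*d
for d in cut_out("top","wood_block"):
    m=d["mask"];v,u=np.nonzero(m)
    P=np.array([px2w(a,b,0.035)[:2] for a,b in zip(u,v)])*1000
    print("blk",d["conf"],len(u),im[m].mean(0),cv2.minAreaRect(P.astype(np.float32)),P.mean(0))
    e=np.cov(P.T);val,vec=np.linalg.eigh(e);print(" pca long axis",np.degrees(np.arctan2(vec[1,1],vec[0,1])))
for d in cut_out("top","clamp")[:1]:
    v,u=np.nonzero(d["mask"]);print(u.min(),u.max(),v.min(),v.max())
# rail far part edges
cr=im[205:315,255:345];cv2.imwrite("pics/c.png",cv2.resize(cr[:,:,::-1],None,fx=7,fy=5.4,interpolation=cv2.INTER_CUBIC) if 0 else cv2.resize(cr[:,:,::-1],None,fx=5.4,fy=5.4,interpolation=cv2.INTER_CUBIC))
for uv in[(290,215),(290,303),(280,222),(323,222)]:print(uv,px2w(*uv,0.04))
E
```

```text
[[-0.0197 -0.9896  0.1428  0.4098]
 [-0.9998  0.0188 -0.0071 -0.0032]
 [ 0.0043 -0.1429 -0.9897  1.6172]
 [ 0.      0.      0.      1.    ]] 595.0766383997242 324.72060274296933 238.61490698108108
blk 0.93 799 [ 98.0901  60.9562 119.5682] ((514.6519165039062, -251.324951171875), (60.70100402832031, 94.93822479248047), 67.36998748779297) [ 514.6742 -251.2056]
 pca long axis 156.26086049739976
blk 0.91 675 [ 54.3615 131.2652 128.5896] ((496.4578857421875, -98.6995620727539), (88.3580551147461, 54.75120162963867), 65.72067260742188) [496.1911 -99.1045]
 pca long axis 65.44959873569734
blk 0.8 728 [135.2102 116.2995  91.5618] ((620.3112182617188, -101.29331970214844), (90.83110046386719, 60.78693771362305), 78.333740234375) [ 619.6376 -101.4488]
 pca long axis 80.18835651957585
272 326 212 305
(290, 215) [0.7034 0.0778 0.04  ]
(290, 303) [0.4677 0.0805 0.04  ]
(280, 222) [0.6848 0.1049 0.04  ]
(323, 222) [ 0.6826 -0.0107  0.04  ]
```

View pics/c.png

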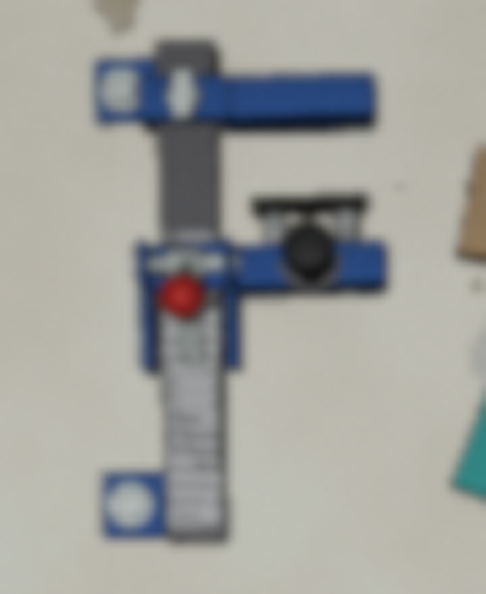

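Call:
arm_command:
  plan:
    - [[0, 0, 0, -7.1, 0, 0, 0], [0, 0, 0, -7.1, 0, 0, 0], [0, 0, 0, -7.1, 0, 0, 0], [0, 0, 0, -7.1, 0, 0, 0], [0, 0, 0, -7.1, 0, 0, 0], [0, 0, 0, -7.1, 0, 0, 0], [0, 0, 0, -7.1, 0, 0, 0], [0, 0, 0, -7.1, 0, 0, 0], [0, 0, 0, -7.1, 0, 0, 0], [0, 0.015, -0.038, 0, 0, 0, 0], [0, 0.015, -0.038, 0, 0, 0, 0], [0, 0.015, -0.038, 0, 0, 0, 0], [0, 0.015, -0.038, 0, 0, 0, 0], [0, 0.015, -0.038, 0, 0, 0, 0], [0, 0.015, -0.038, 0, 0, 0, 0], [0, 0.015, -0.038, 0, 0, 0, 0], [0, 0.015, -0.038, 0, 0, 0, 0], [0, 0.015, -0.038, 0, 0, 0, 0], [0, 0.015, -0.038, 0, 0, 0, 0]]

```text
t: 2.93
tool_pos: [0.4167, -0.1801, 0.2301]
tool_rot: [1.214, 1.202, -1.214]
contact_force: [0.4, -0.5, -0.0]
opening: 0.0
```

Call:
arm_command:
  plan:
    - [[0, 0.017, -0.037, 0, 0, 0, 0], [0, 0.017, -0.037, 0, 0, 0, 0], [0, 0.017, -0.037, 0, 0, 0, 0], [0, 0.017, -0.037, 0, 0, 0, 0], [0, 0.017, -0.037, 0, 0, 0, 0], [0, 0.017, -0.037, 0, 0, 0, 0], [0, 0.013, -0.037, 0, 0, 0, 0], [0.033, 0, 0, 0, 0, 0, 0], [0.033, 0, 0, 0, 0, 0, 0], [0.033, 0, 0, 0, 0, 0, 0], [0.031, 0, 0, 0, 0, 0, 0], [0, 0.005, 0, 0, 0, 0, 0], [0, 0.005, 0, 0, 0, 0, 0]]

```text
t: 4.02
tool_pos: [0.551, 0.0976, 0.1033]
tool_rot: [1.211, 1.196, -1.188]
contact_force: [0.3, -0.4, 1.3]
opening: -0.0002
```

Call:
arm_command:
  plan:
    - [[0, -0.015, 0.01, 0, 0, 0, 0], [0, 0, 0.009, 0, 0, 0, 0], [0, 0, 0, 0, 0, 0, 0]]

```text
t: 4.27
tool_pos: [0.54, 0.0776, 0.1076]
tool_rot: [1.214, 1.192, -1.184]
contact_force: [0.2, 0.1, 0.4]
opening: -0.0
```

```bash
python3 - <<'E'
from h import *
o=ctrl.get_obs();print(o["t"],o["tool_pos"],o["contact_force"],R.from_rotvec(o["tool_rot"]).as_matrix())
marks("side",["pawl_knob","jaw_post","pad_rest","jaw"],1);marks("top",["jaw_post"],1)
im=save("side","pics/d.png");cv2.imwrite("pics/d.png",cv2.resize(im[190:320,230:390,::-1],None,fx=4,fy=4,interpolation=cv2.INTER_CUBIC))
E
```

```text
4.2667 [0.54   0.0776 0.1076] [0.2018 0.1309 0.3771] [[ 0.0268  0.9996  0.0088]
 [-0.002   0.0089 -1.    ]
 [-0.9996  0.0267  0.0023]]
side pawl_knob 0.41 [0.5729 0.0751 0.1206]
side jaw_post 0.72 [0.5976 0.0181 0.1132]
side pad_rest 0.97 [0.635  0.0175 0.0202]
side jaw 0.69 [ 0.5936  0.08   -0.0015]
top jaw_post 0.88 [0.5964 0.019  0.1062]
```

View pics/d.png

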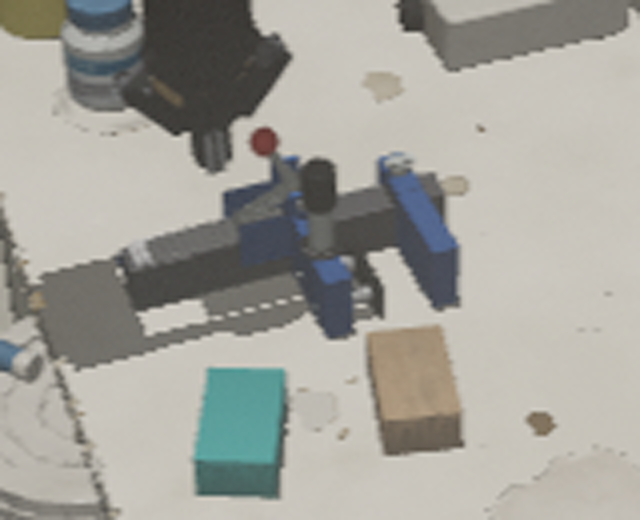

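The closed fingers (crop 210,150) are right behind the red ball (265,140). I'll push it over.

Call:
arm_command:
  plan:
    - [[0, 0.006, 0, 0, 0, 0, 0], [0, 0.006, 0, 0, 0, 0, 0], [0, 0.006, 0, 0, 0, 0, 0], [0, 0.006, 0, 0, 0, 0, 0], [0, 0.006, 0, 0, 0, 0, 0], [0, 0.006, 0, 0, 0, 0, 0], [0, 0.006, 0, 0, 0, 0, 0], [0, 0.006, 0, 0, 0, 0, 0], [0, 0.006, 0, 0, 0, 0, 0], [0, 0.003, 0, 0, 0, 0, 0], [0, 0, 0, 0, 0, 0, 0], [0, -0.015, 0, 0, 0, 0, 0], [-0.03, -0.01, 0, 0, 0, 0, 0], [-0.03, 0, 0, 0, 0, 0, 0], [0, 0, 0, 0, 0, 0, 0]]

```text
t: 5.92
tool_pos: [0.5734, 0.0799, 0.1642]
tool_rot: [1.207, 1.202, -1.19]
contact_force: [0.4, -0.8, 2.0]
opening: 0.0003
```

```bash
python3 - <<'E'
from h import *
marks("side",["pawl_knob","jaw_post","pad_rest","jaw"],1);marks("top",["jaw_post","pawl_knob"],1)
im=save("side","pics/e.png");cv2.imwrite("pics/e.png",cv2.resize(im[190:320,230:390,::-1],None,fx=4,fy=4,interpolation=cv2.INTER_CUBIC))
E
```

```text
side pawl_knob 0.44 [0.6264 0.0778 0.112 ]
side jaw_post 0.84 [0.5989 0.0151 0.1138]
side pad_rest 0.56 [0.6313 0.0143 0.0204]
side jaw 0.95 [ 0.5927  0.0773 -0.0031]
top jaw_post 0.52 [0.5993 0.0174 0.1068]
```

View pics/e.png

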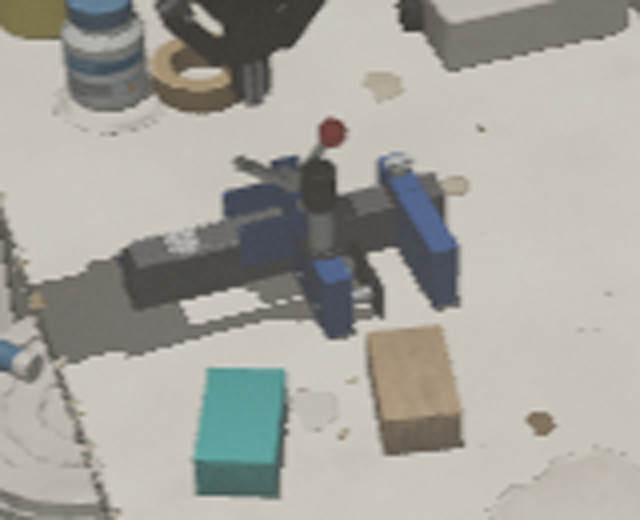

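The pawl is thrown over: the ball is now ahead of the pin (crop 332,132). Next, get in front of the post and draw the jaw back.

Call:
arm_command:
  plan:
    - [[0, 0.022, 0.022, 0, 0, 0, 0], [0, 0.022, 0.022, 0, 0, 0, 0], [0, 0.02, 0.021, 0, 0, 0, 0], [0, 0, 0, 0, 0, 0, 0], [0.03, 0, 0, 0, 0, 0, 0], [0.03, 0, 0, 0, 0, 0, 0], [0, 0, 0, 0, 0, 0, 0]]

```text
t: 6.95
tool_pos: [0.6385, 0.013, 0.0943]
tool_rot: [1.202, 1.21, -1.198]
contact_force: [-1.7, 0.1, -1.5]
opening: -0.0
```

Call:
arm_command:
  plan:
    - [[-0.007, -0.004, 0, 0, 0, 0, 0], [0, -0.006, 0, 0, 0, 0, 0], [0, -0.006, 0, 0, 0, 0, 0], [0, -0.006, 0, 0, 0, 0, 0], [0, -0.006, 0, 0, 0, 0, 0], [0, -0.006, 0, 0, 0, 0, 0], [0, -0.006, 0, 0, 0, 0, 0], [0, -0.006, 0, 0, 0, 0, 0], [0, -0.006, 0, 0, 0, 0, 0], [0, -0.006, 0, 0, 0, 0, 0], [0, -0.006, 0, 0, 0, 0, 0], [0, -0.006, 0, 0, 0, 0, 0], [0, -0.006, 0, 0, 0, 0, 0], [0, -0.006, 0, 0, 0, 0, 0], [0, -0.006, 0, 0, 0, 0, 0]]

```text
t: 8.2
tool_pos: [0.5468, 0.0131, 0.1085]
tool_rot: [1.209, 1.198, -1.184]
contact_force: [4.2, 1.5, -1.4]
opening: 0.0003
```

Call:
arm_command:
  plan:
    - [[0, -0.003, 0, 0, 0, 0, 0], [0, -0.003, 0, 0, 0, 0, 0], [0, -0.003, 0, 0, 0, 0, 0], [0, 0, 0, 0, 0, 0, 0]]

```text
t: 8.53
tool_pos: [0.541, 0.013, 0.109]
tool_rot: [1.217, 1.186, -1.173]
contact_force: [2.2, 0.3, -1.5]
opening: 0.0002
```

```bash
python3 - <<'E'
from h import *
marks("side",["pawl_knob","jaw_post","pad_rest","jaw","block_centre"],2);marks("top",["jaw_post","jaw","pad_rest","clamp","far_end","block_centre"],3)
E
```

```text
side pawl_knob 0.65 [0.5393 0.0746 0.1101]
side jaw_post 0.56 [0.5137 0.0162 0.1125]
side pad_rest 0.62 [0.5476 0.0201 0.021 ]
side jaw 0.94 [ 0.5077  0.0758 -0.0013]
side block_centre 0.75 [ 0.6213 -0.1032  0.0162]
side block_centre 0.71 [ 0.5185 -0.2576  0.0131]
top jaw_post 0.46 [0.5123 0.0202 0.1052]
top jaw 0.56 [ 0.5103  0.0806 -0.0035]
top clamp 0.19 [ 0.5105  0.0807 -0.0056]
top far_end 0.73 [ 0.7107  0.078  -0.0013]
top block_centre 0.9 [ 0.6215 -0.1018  0.0149]
top block_centre 0.79 [ 0.4902 -0.1026  0.0161]
top block_centre 0.69 [ 0.5181 -0.2551  0.0167]
```

Call:
arm_command:
  plan:
    - [[0, -0.003, 0, 0, 0, 0, 0], [0, -0.003, 0, 0, 0, 0, 0], [0, -0.003, 0, 0, 0, 0, 0], [0, -0.003, 0, 0, 0, 0, 0], [0, 0, 0, 0, 0, 0, 0]]

```text
t: 9.6
tool_pos: [0.5418, 0.013, 0.1098]
tool_rot: [1.238, 1.156, -1.146]
contact_force: [0.9, -0.4, -1.1]
opening: 0.0002
```

Call:
arm_command:
  plan:
    - [[0, 0.015, 0, 0, 0, 0, 0], [-0.02, 0.015, 0, 0, 0, 0, 0], [-0.035, 0, 0, 0, 0, 0, 0], [-0.035, 0, 0.03, 0, 0, 0, 0.085], [0, 0, 0.03, 0, 0, 0, 0.085], [0, 0, 0.03, 0, 0, 0, 0.085], [0, 0, 0, 0, 0, 0, 0.085]]

```text
t: 10.18
tool_pos: [0.5597, -0.0766, 0.2008]
tool_rot: [1.223, 1.176, -1.157]
contact_force: [0.1, 0.3, -0.4]
opening: 0.0479
```

```bash
cat >> h.py <<'E'
def go(x,y,z,yaw):
    "shift (after turning) and turn, tool axes, to reach tool down with tool y at yaw deg"
    o=ctrl.get_obs();A=R.from_rotvec(o["tool_rot"])
    c,s=np.cos(np.radians(yaw)),np.sin(np.radians(yaw))
    B=R.from_matrix(np.array([[0,c,s],[0,s,-c],[-1,0,0]]))
    d=np.array([x,y,z])-o["tool_pos"]
    print("t",o["t"],"pos",o["tool_pos"],"F",o["contact_force"],"turn deg",np.degrees((A.inv()*B).as_rotvec()),"shift now",A.inv().apply(d),"shift after turn",B.inv().apply(d))
E
python3 - <<'E'
from h import *
go(.6197,-.112,.1,-10.5)
im=get_image("side");get_image("top")
for d in cut_out("top","wood_block"):
    m=d["mask"]; c=calibration("top");T=np.array(c["cam_to_world"])
    v,u=np.nonzero(m);ray=np.c_[(u-c["cx"])/c["fx"],(v-c["cy"])/c["fy"],np.ones(len(u))]@T[:3,:3].T
    P=(T[:3,3]+ray*((.03-T[2,3])/ray[:,2:]))[:,:2]*1000
    print(d["conf"],len(u),P.mean(0),cv2.minAreaRect(P.astype(np.float32)))
E
```

```text
t 10.1833 pos [ 0.5597 -0.0766  0.2008] F [ 0.0826  0.2598 -0.4407] turn deg [11.3857 -0.2852 -3.1356] shift now [0.1039 0.0539 0.0363] shift after turn [0.1008 0.0655 0.0239]
0.78 519 [494.354  -92.4523] ((498.8529968261719, -90.772705078125), (79.71517181396484, 58.93452453613281), 70.40654754638672)
0.66 770 [ 514.5725 -252.1976] ((514.9992065429688, -252.18612670898438), (59.05351638793945, 93.9638442993164), 67.93080139160156)
```

Call:
arm_command:
  plan:
    - [[0, 0, 0, 5.7, 0, -1.6, 0.085], [0, 0, 0, 5.7, 0, -1.6, 0.085], [0, 0, 0, 0, 0, 0, 0.085], [0, 0.033, 0.012, 0, 0, 0, 0.085], [0, 0.032, 0.012, 0, 0, 0, 0.085], [0.03, 0, 0, 0, 0, 0, 0.085], [0.03, 0, 0, 0, 0, 0, 0.085], [0.03, 0, 0, 0, 0, 0, 0.085], [0.01, 0, 0, 0, 0, 0, 0.085], [0, 0, 0, 0, 0, 0, 0.085]]

```text
t: 11.17
tool_pos: [0.6129, -0.0956, 0.0872]
tool_rot: [1.325, 1.154, -1.334]
contact_force: [-0.3, -0.1, -0.2]
opening: 0.0849
```

```bash
python3 - <<'E'
from h import *
go(.6197,-.112,.006,-10.5)
im=save("side","pics/f.png");cv2.imwrite("pics/f.png",cv2.resize(im[190:320,230:390,::-1],None,fx=4,fy=4,interpolation=cv2.INTER_CUBIC))
marks("side",["block_centre"],3)
E
```

```text
t 11.1667 pos [ 0.6129 -0.0956  0.0872] F [-0.3466 -0.0554 -0.191 ] turn deg [ 1.4507 -0.6168  1.174 ] shift now [0.0808 0.011  0.016 ] shift after turn [0.0812 0.0097 0.0149]
side block_centre 0.93 [ 0.6214 -0.1052  0.0163]
side block_centre 0.7 [ 0.5162 -0.2541  0.0172]
```

View pics/f.png

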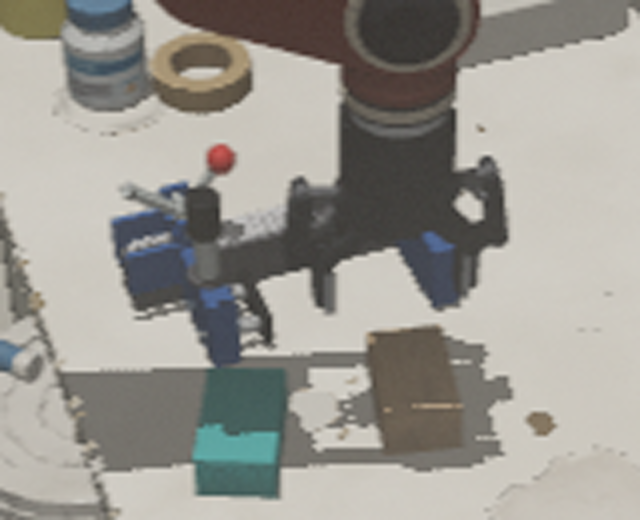

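The jaw is fully back, the pawl is still over, and the gripper is open above the brown block. Now correct the pose and descend.

Call:
arm_command:
  plan:
    - [[0, 0.005, 0.008, 1.4, -0.6, 1.2, 0.085], [0, 0.005, 0.007, 0, 0, 0, 0.085], [0.025, 0, 0, 0, 0, 0, 0.085], [0.025, 0, 0, 0, 0, 0, 0.085], [0.018, 0, 0, 0, 0, 0, 0.085], [0.008, 0, 0, 0, 0, 0, 0.085], [0, 0, 0, 0, 0, 0, 0.085]]

```text
t: 11.9
tool_pos: [0.637, -0.1215, 0.0307]
tool_rot: [1.355, 1.078, -1.319]
contact_force: [-0.9, 0.1, -0.2]
opening: 0.0849
```

```bash
python3 - <<'E'
from h import *
go(.6197,-.112,.006,-10.5)
E
```

```text
t 11.9 pos [ 0.637  -0.1215  0.0307] F [-0.8712  0.1373 -0.1963] turn deg [-0.1644  0.374  -2.3192] shift now [ 0.0239 -0.0197 -0.0063] shift after turn [ 0.0247 -0.0187 -0.0062]
```

Call:
arm_command:
  plan:
    - [[0, -0.01, -0.003, 0, 0.3, -2.2, 0.085], [0, -0.009, -0.003, 0, 0, 0, 0.085], [0, 0, 0, 0, 0, 0, 0.085]]

```text
t: 12.15
tool_pos: [0.6215, -0.1139, 0.0343]
tool_rot: [1.347, 1.107, -1.342]
contact_force: [0.8, -0.6, -0.6]
opening: 0.0853
```

```bash
python3 - <<'E'
from h import *
go(.6197,-.112,.006,-10.5)
E
```

```text
t 12.15 pos [ 0.6215 -0.1139  0.0343] F [ 0.7681 -0.6088 -0.6111] turn deg [-0.2312  0.1199 -0.4162] shift now [ 0.0283 -0.0023 -0.0015] shift after turn [ 0.0283 -0.0021 -0.0015]
```

Call:
arm_command:
  plan:
    - [[0.012, -0.001, 0, 0, 0, 0, 0.085], [0.01, -0.001, 0, 0, 0, 0, 0.085], [0.005, 0, 0, 0, 0, 0, 0.085], [0, 0, 0, 0, 0, 0, 0.04], [0, 0, 0, 0, 0, 0, 0.04], [0, 0, 0, 0, 0, 0, 0.04], [0, 0, 0, 0, 0, 0, 0.04], [0, 0, 0, 0, 0, 0, 0.04]]
  squeeze: 20

```text
t: 12.82
tool_pos: [0.622, -0.1144, 0.008]
tool_rot: [1.349, 1.1, -1.336]
contact_force: [-0.9, 0.1, -0.9]
opening: 0.055
```

```bash
python3 - <<'E'
from h import *
go(.607,.008,.006,0)
marks("side",["block_centre"],1)
E
```

```text
t 12.8167 pos [ 0.622  -0.1144  0.008 ] F [-0.8541  0.0821 -0.8796] turn deg [-10.7178   0.2657  -0.8518] shift now [ 0.0011 -0.0375 -0.1175] shift after turn [ 0.002  -0.015  -0.1224]
side block_centre 0.74 [ 0.6234 -0.1004  0.0175]
```

Call:
arm_command:
  plan:
    - [[0, 0, 0, -5.4, 0, -0.4, 0.04], [0, 0, 0, -5.3, 0, -0.4, 0.04], [0, 0, 0, 0, 0, 0, 0.04], [0, -0.005, -0.015, 0, 0, 0, 0.04], [0, -0.005, -0.015, 0, 0, 0, 0.04], [0, -0.005, -0.015, 0, 0, 0, 0.04], [0, 0, 0, 0, 0, 0, 0.04]]

```text
t: 13.5
tool_pos: [0.6065, -0.067, 0.0084]
tool_rot: [1.208, 1.201, -1.211]
contact_force: [0.3, 0.7, -0.3]
opening: 0.0545
```

```bash
python3 - <<'E'
from h import *
go(.607,.005,.008,0)
marks("side",["block_centre"],1);marks("top",["far_end"],1)
E
```

```text
t 13.5 pos [ 0.6065 -0.067   0.0084] F [ 0.3369  0.7062 -0.2719] turn deg [-0.1125  0.3257 -0.2033] shift now [-0.      0.0004 -0.072 ] shift after turn [ 0.0004  0.0005 -0.072 ]
side block_centre 0.85 [ 0.5141 -0.2536  0.0162]
top far_end 0.86 [ 0.7116  0.0789 -0.0037]
```

Call:
arm_command:
  plan:
    - [[0, 0, -0.01, 0, 0, 0, 0.04], [0, 0, -0.01, 0, 0, 0, 0.04], [0, 0, -0.01, 0, 0, 0, 0.04], [0, 0, -0.01, 0, 0, 0, 0.04], [0, 0, -0.01, 0, 0, 0, 0.04], [0, 0, -0.008, 0, 0, 0, 0.04], [0, 0, 0, 0, 0, 0, 0.04]]

```text
t: 14.28
tool_pos: [0.6086, -0.0076, 0.0083]
tool_rot: [1.211, 1.197, -1.214]
contact_force: [-0.3, 0.3, -0.6]
opening: 0.0549
```

```bash
python3 - <<'E'
from h import *
go(.607,.005,.008,0)
im=save("side","pics/g.png");cv2.imwrite("pics/g.png",cv2.resize(im[190:320,230:390,::-1],None,fx=4,fy=4,interpolation=cv2.INTER_CUBIC))
E
```

```text
t 14.2833 pos [ 0.6086 -0.0076  0.0083] F [-0.2883  0.3149 -0.6202] turn deg [-0.3544  0.4382 -0.2946] shift now [ 0.0002 -0.0017 -0.0126] shift after turn [ 0.0003 -0.0016 -0.0126]
```

View pics/g.png

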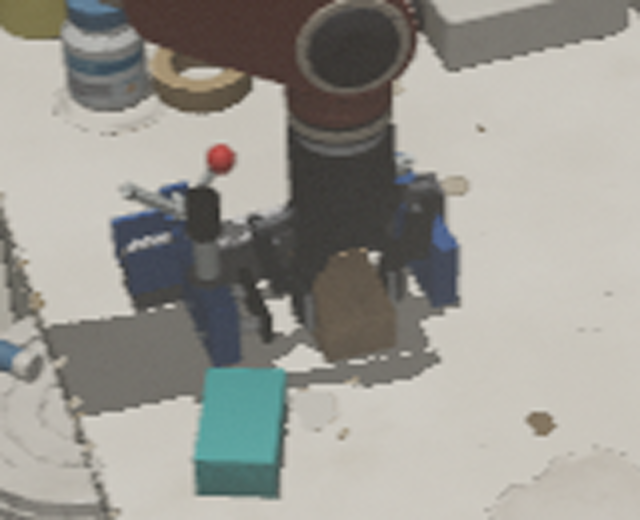

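The block is in the gap, held squarely, with clearance on both sides. I'll creep to the rail and watch the force.

Call:
arm_command:
  plan:
    - [[0, 0, -0.004, 0, 0, 0, 0.04], [0, 0, -0.004, 0, 0, 0, 0.04], [0, 0, -0.003, 0, 0, 0, 0.04], [0, 0, 0, 0, 0, 0, 0.04]]

```text
t: 14.67
tool_pos: [0.6089, 0.0036, 0.0083]
tool_rot: [1.21, 1.196, -1.214]
contact_force: [0.5, -0.0, -0.6]
opening: 0.0551
```

Call:
arm_command:
  plan:
    - [[0, 0, -0.003, 0, 0, 0, 0.04], [0, 0, -0.003, 0, 0, 0, 0.04]]

```text
t: 14.83
tool_pos: [0.6101, 0.0074, 0.0088]
tool_rot: [1.208, 1.191, -1.214]
contact_force: [4.1, -11.2, -0.3]
opening: 0.0544
```

Call:
arm_command:
  plan:
    - [[0, 0, 0, 0, 0, 0, 0.066], [0, 0, 0, 0, 0, 0, 0.066], [0, 0, 0, 0, 0, 0, 0.066], [-0.02, 0, 0, 0, 0, 0, 0.066], [-0.03, 0, 0, 0, 0, 0, 0.066], [-0.035, 0, 0, 0, 0, 0, 0.066], [-0.035, 0, 0, 0, 0, 0, 0.066], [-0.035, 0, 0, 0, 0, 0, 0.05], [0, 0, 0, 0, 0, 0, 0]]

```text
t: 15.58
tool_pos: [0.6045, 0.0114, 0.1644]
tool_rot: [1.206, 1.205, -1.222]
contact_force: [2.1, -0.6, 1.7]
opening: 0.0432
```

```bash
python3 - <<'E'
from h import *
marks("side",["block_centre","pawl_knob","jaw_post","jaw"],2)
marks("top",["block_centre","jaw","pawl_knob"],3)
go(.573,.079,.165,0)
E
```

```text
side block_centre 0.88 [ 0.5193 -0.2554  0.0155]
side block_centre 0.75 [0.6088 0.016  0.0162]
side pawl_knob 0.49 [0.5408 0.0747 0.1131]
side jaw_post 0.66 [0.5112 0.0184 0.1111]
side jaw 0.57 [ 0.5061  0.0804 -0.0021]
side jaw 0.42 [ 0.4787 -0.4055 -0.0003]
top block_centre 0.89 [ 0.5119 -0.2521  0.0167]
top block_centre 0.62 [0.6084 0.0188 0.0168]
top block_centre 0.62 [ 0.4932 -0.1023  0.0153]
t 16.0333 pos [0.5992 0.0115 0.1537] F [ 0.319  -0.9354  0.556 ] turn deg [-0.426   0.353   1.2808] shift now [-0.0111 -0.027  -0.0672] shift after turn [-0.0113 -0.0262 -0.0675]
```

Call:
arm_command:
  plan:
    - [[0, 0, -0.03, -0.4, 0.3, 1.2, 0], [0, -0.01, -0.03, 0, 0, 0, 0], [0, -0.009, -0.007, 0, 0, 0, 0], [0, 0, 0, 0, 0, 0, 0], [0, 0, 0, 0, 0, 0, 0]]

```text
t: 16.45
tool_pos: [0.5787, 0.0793, 0.1495]
tool_rot: [1.207, 1.211, -1.216]
contact_force: [-0.1, -0.3, 0.3]
opening: -0.0002
```

```bash
python3 - <<'E'
from h import *
go(.581,.079,.104,0)
E
```

```text
t 16.45 pos [0.5787 0.0793 0.1495] F [-0.1112 -0.3296  0.3134] turn deg [-0.1414  0.0785  0.346 ] shift now [0.0455 0.0026 0.0003] shift after turn [0.0455 0.0023 0.0003]
```

Call:
arm_command:
  plan:
    - [[0.02, 0.001, 0, 0, 0, 0, 0], [0.02, 0.001, 0, 0, 0, 0, 0], [0.003, 0, 0, 0, 0, 0, 0], [0, -0.006, 0, 0, 0, 0, 0], [0, -0.006, 0, 0, 0, 0, 0], [0, -0.006, 0, 0, 0, 0, 0], [0, -0.006, 0, 0, 0, 0, 0], [0, -0.006, 0, 0, 0, 0, 0], [0, -0.006, 0, 0, 0, 0, 0], [0, -0.006, 0, 0, 0, 0, 0], [0, -0.006, 0, 0, 0, 0, 0], [0, -0.004, 0, 0, 0, 0, 0], [0, 0, 0, 0, 0, 0, 0]]

```text
t: 17.53
tool_pos: [0.5384, 0.0746, 0.1229]
tool_rot: [1.228, 1.18, -1.192]
contact_force: [0.1, -0.4, 0.5]
opening: -0.0003
```

```bash
python3 - <<'E'
from h import *
go(.525,.079,.11,0)
marks("side",["pawl_knob"],2)
im=save("side","pics/i.png");cv2.imwrite("pics/i.png",cv2.resize(im[190:320,230:390,::-1],None,fx=4,fy=4,interpolation=cv2.INTER_CUBIC))
E
```

```text
t 17.5333 pos [0.5384 0.0746 0.1229] F [ 0.1291 -0.4376  0.5028] turn deg [-0.4327  0.1322 -1.8496] shift now [ 0.0124 -0.0138 -0.0043] shift after turn [ 0.0129 -0.0134 -0.0044]
side pawl_knob 0.44 [0.5174 0.0767 0.1204]
```

View pics/i.png

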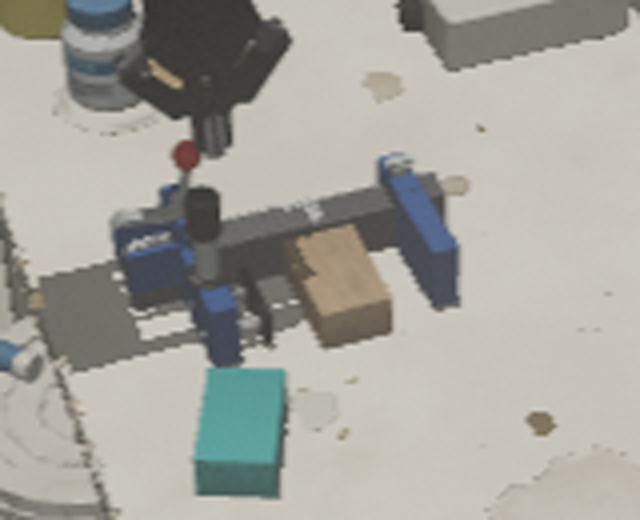

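The ball (crop 187,155) is nearly upright against the finger, so I'll push further. The block sits against the rail, between the jaws.

Call:
arm_command:
  plan:
    - [[0.004, -0.006, -0.002, 0, 0, -1, 0], [0.003, -0.006, -0.002, 0, 0, 0, 0], [0.003, -0.006, 0, 0, 0, 0, 0], [0, -0.005, 0, 0, 0, 0, 0], [0, 0, 0, 0, 0, 0, 0]]

```text
t: 18.1
tool_pos: [0.5275, 0.075, 0.1241]
tool_rot: [1.226, 1.168, -1.19]
contact_force: [0.1, 0.1, 0.4]
opening: -0.0001
```

```bash
python3 - <<'E'
from h import *
go(.525,.079,.18,0)
marks("side",["pawl_knob","jaw"],2)
E
```

```text
t 18.1 pos [0.5275 0.075  0.1241] F [0.0717 0.1083 0.3688] turn deg [-0.4392  0.6197 -2.3083] shift now [-0.056  -0.0002 -0.0034] shift after turn [-0.0559 -0.0025 -0.004 ]
side pawl_knob 0.42 [0.4977 0.0755 0.1221]
side jaw 0.58 [ 0.5091  0.0748 -0.0004]
```

Call:
arm_command:
  plan:
    - [[0, -0.008, 0, 0, 0, 0, 0], [-0.02, 0.01, 0, -0.4, 0.6, -2.3, 0], [-0.03, 0, 0, 0, 0, 0, 0], [0, -0.01, 0.02, 0, 0, 0, 0], [0, -0.02, 0.02, 0, 0, 0, 0], [0, -0.02, 0.02, 0, 0, 0, 0], [0, 0, 0, 0, 0, 0, 0]]

```text
t: 18.83
tool_pos: [0.4647, 0.0146, 0.1613]
tool_rot: [1.189, 1.237, -1.232]
contact_force: [-1.2, 0.3, -0.7]
opening: 0.0001
```

```bash
python3 - <<'E'
from h import *
go(.468,.017,.106,0)
marks("side",["pawl_knob","jaw","block_centre","jaw_post"],2)
E
```

```text
t 18.8333 pos [0.4647 0.0146 0.1613] F [-1.1504  0.2526 -0.6624] turn deg [ 0.2326 -0.0184  2.0376] shift now [ 0.0551  0.0053 -0.0024] shift after turn [ 0.0553  0.0033 -0.0024]
side pawl_knob 0.54 [0.4828 0.0773 0.1186]
side jaw 0.87 [ 0.5067  0.0786 -0.0018]
side block_centre 0.81 [ 0.4971 -0.1052  0.0205]
side block_centre 0.75 [0.6087 0.0189 0.017 ]
side jaw_post 0.9 [0.5112 0.0164 0.1096]
```

Call:
arm_command:
  plan:
    - [[0.015, 0, 0, 0, 0, 1, 0], [0.02, 0, 0, 0, 0, 1, 0], [0.018, 0, -0.002, 0, 0, 0, 0], [0, 0, 0, 0, 0, 0, 0], [0, 0.006, 0, 0, 0, 0, 0], [0, 0.006, 0, 0, 0, 0, 0], [0, 0.006, 0, 0, 0, 0, 0], [0, 0.006, 0, 0, 0, 0, 0], [0, 0.006, 0, 0, 0, 0, 0], [0, 0.006, 0, 0, 0, 0, 0]]

```text
t: 19.92
tool_pos: [0.5077, 0.0227, 0.1096]
tool_rot: [1.199, 1.218, -1.2]
contact_force: [-4.0, 0.3, -1.4]
opening: -0.0001
```

```bash
python3 - <<'E'
from h import *
go(.535,.017,.106,0)
marks("side",["pawl_knob","jaw","block_centre","jaw_post"],2)
E
```

```text
t 19.9167 pos [0.5077 0.0227 0.1096] F [-4.0381  0.3249 -1.4069] turn deg [ 0.7723 -0.0755  0.1289] shift now [0.0035 0.0272 0.0061] shift after turn [0.0036 0.0273 0.0057]
side jaw 0.65 [ 0.5282  0.074  -0.0021]
side block_centre 0.89 [ 0.5202 -0.259   0.0163]
side block_centre 0.85 [0.6096 0.0182 0.0137]
side jaw_post 0.65 [0.5315 0.0154 0.1113]
```

Call:
arm_command:
  plan:
    - [[0, 0.006, 0.002, 0, 0, 0, 0], [0, 0.006, 0.002, 0, 0, 0, 0], [0, 0.006, 0.001, 0, 0, 0, 0], [0, 0.006, 0.001, 0, 0, 0, 0], [0, 0.006, 0, 0, 0, 0, 0], [0, 0, 0, 0, 0, 0, 0]]

```text
t: 20.67
tool_pos: [0.5361, 0.02, 0.1104]
tool_rot: [1.201, 1.228, -1.2]
contact_force: [-0.4, 0.5, -0.2]
opening: 0.0003
```

```bash
python3 - <<'E'
from h import *
go(.55,.017,.106,0)
marks("side",["pad_rest","block_centre","jaw_post","pawl_knob"],2);marks("top",["block_centre"])
E
```

```text
t 20.6667 pos [0.5361 0.02   0.1104] F [-0.3911  0.5358 -0.193 ] turn deg [ 0.8172 -0.5119  0.4599] shift now [0.0042 0.0139 0.0033] shift after turn [0.0044 0.0139 0.003 ]
side pad_rest 0.59 [0.6014 0.0175 0.0194]
side block_centre 0.97 [0.6292 0.0199 0.0152]
side block_centre 0.87 [ 0.4954 -0.1034  0.0175]
side jaw_post 0.56 [ 0.6301  0.0182 -0.0047]
top block_centre 0.92 [ 0.4897 -0.1027  0.0163]
top block_centre 0.91 [0.6279 0.0194 0.0164]
```

Call:
arm_command:
  plan:
    - [[0, 0.004, 0, 0, 0, 0, 0], [0, 0.004, 0.001, 0, 0, 0, 0], [0, 0.004, 0.001, 0, 0, 0, 0]]

```text
t: 21.27
tool_pos: [0.5448, 0.0195, 0.11]
tool_rot: [1.2, 1.236, -1.204]
contact_force: [-5.3, 4.3, 3.1]
opening: -0.0001
```

Call:
arm_command:
  plan:
    - [[0, 0.004, 0, 0, 0, 0, 0], [0, 0.004, 0, 0, 0, 0, 0], [0, 0.003, 0, 0, 0, 0, 0]]

```text
t: 21.52
tool_pos: [0.5549, 0.0198, 0.11]
tool_rot: [1.197, 1.241, -1.208]
contact_force: [-6.1, -0.8, 3.5]
opening: 0.0
```

Call:
arm_command:
  plan:
    - [[0, 0.004, 0, 0, 0, 0, 0], [0, 0.004, 0, 0, 0, 0, 0]]

```text
t: 21.68
tool_pos: [0.5609, 0.0198, 0.1101]
tool_rot: [1.192, 1.247, -1.214]
contact_force: [-12.1, -0.7, 7.9]
opening: 0.0
```

```bash
python3 - <<'E'
from h import *
go(.56,.017,.11,0)
marks("side",["pad_rest","block_centre","jaw_post","pawl_knob"],1);marks("top",["block_centre","jaw_post"])
E
```

```text
t 21.6833 pos [0.5609 0.0198 0.1101] F [-12.1247  -0.6669   7.9375] turn deg [ 0.8742 -0.6809  1.71  ] shift now [ 0.0001 -0.001   0.0028] shift after turn [ 0.0001 -0.0009  0.0028]
side pad_rest 0.93 [0.6224 0.015  0.0181]
side block_centre 0.73 [0.6438 0.0199 0.0174]
side jaw_post 0.66 [0.5856 0.0169 0.1147]
top block_centre 0.9 [ 0.5147 -0.2538  0.0172]
top block_centre 0.62 [0.6453 0.0207 0.0162]
```

Call:
arm_command:
  plan:
    - [[0, 0.003, 0, 0, 0, 0, 0], [0, 0.003, 0, 0, 0, 0, 0], [0, 0, 0, 0, 0, 0, 0]]

```text
t: 22.33
tool_pos: [0.5626, 0.0198, 0.1103]
tool_rot: [1.185, 1.258, -1.224]
contact_force: [-5.5, -0.1, 4.0]
opening: -0.0003
```

Call:
arm_command:
  plan:
    - [[0, 0.003, 0, 0, 0, 0, 0], [0, 0.003, 0, 0, 0, 0, 0]]

```text
t: 22.5
tool_pos: [0.5641, 0.0198, 0.1104]
tool_rot: [1.177, 1.268, -1.235]
contact_force: [-14.8, 0.1, 9.7]
opening: -0.0002
```

Call:
arm_command:
  plan:
    - [[0, 0.005, 0, 0, 0, 0.8, 0], [0, 0.005, 0, 0, 0, 0.8, 0], [0, 0.005, 0, 0, 0, 0.8, 0]]

```text
t: 22.75
tool_pos: [0.5699, 0.0199, 0.1102]
tool_rot: [1.183, 1.26, -1.225]
contact_force: [-19.3, -0.6, 13.2]
opening: -0.0001
```

```bash
python3 - <<'E'
from h import *
go(.57,.02,.11,0)
marks("side",["pad_rest","block_centre","jaw_post","jaw"],1);marks("top",["block_centre","jaw_post","jaw"])
print(ctrl.get_obs()["contact_force"])
im=save("side","pics/j.png");cv2.imwrite("pics/j.png",cv2.resize(im[200:300,260:360,::-1],None,fx=5.5,fy=5.5,interpolation=cv2.INTER_CUBIC))
E
```

```text
t 22.75 pos [0.5699 0.0199 0.1102] F [-19.2531  -0.6268  13.2425] turn deg [ 0.9688 -0.6413  2.6662] shift now [ 0.0002  0.0001 -0.0001] shift after turn [ 0.0002  0.0001 -0.0001]
side pad_rest 0.7 [0.6323 0.0177 0.0188]
side block_centre 0.95 [0.6445 0.0172 0.0141]
side jaw_post 0.93 [0.5954 0.0149 0.117 ]
side jaw 0.66 [0.5908 0.077  0.0009]
top block_centre 0.95 [ 0.5136 -0.2538  0.0192]
top block_centre 0.91 [ 0.492  -0.1017  0.015 ]
top jaw_post 0.58 [ 0.5924  0.0797 -0.0025]
top jaw 0.4 [ 0.592   0.0806 -0.0014]
[-17.2768  -0.3113  12.2145]
```

View pics/j.png

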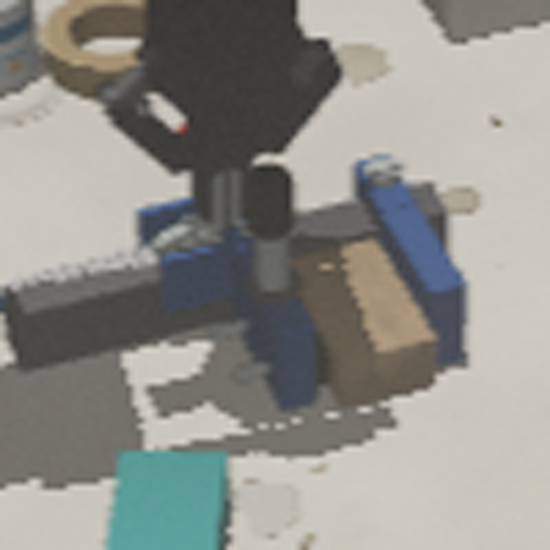

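Call:
arm_command:
  plan:
    - [[0, 0.005, 0, 0, 0, 1, 0], [0, 0.006, 0, 0, 0, 1, 0]]

```text
t: 23.42
tool_pos: [0.5732, 0.0199, 0.1101]
tool_rot: [1.188, 1.251, -1.216]
contact_force: [-22.1, -1.1, 13.6]
opening: -0.0002
```

Call:
arm_command:
  plan:
    - [[0, -0.006, 0, 0, 0, 0, 0], [0, -0.012, 0, 0, 0, 0, 0], [0, -0.012, 0, 0, 0, 0, 0], [-0.03, -0.005, 0, 0, 0, 0, 0], [-0.035, 0, 0, 0, 0, 0, 0], [-0.035, 0, 0, 0, 0, 0, 0], [0, 0, 0, 0, 0, 0, 0]]

```text
t: 24.0
tool_pos: [0.5413, 0.0177, 0.2114]
tool_rot: [1.189, 1.249, -1.216]
contact_force: [1.2, -0.6, 1.5]
opening: 0.0003
```

```bash
python3 - <<'E'
from h import *
o=ctrl.get_obs();print(o["t"],o["tool_pos"],o["contact_force"])
marks("side",["pad_rest","block_centre","jaw_post","jaw","pawl_knob"],1);marks("top",["block_centre","jaw_post","jaw","pad_rest"])
im=save("side","pics/k.png");cv2.imwrite("pics/k.png",cv2.resize(im[200:300,260:360,::-1],None,fx=5.5,fy=5.5,interpolation=cv2.INTER_CUBIC))
E
```

```text
24.0 [0.5413 0.0177 0.2114] [ 1.2058 -0.6179  1.4689]
side pad_rest 0.91 [0.6344 0.0182 0.0188]
side block_centre 0.96 [0.6451 0.0178 0.0137]
side jaw_post 0.61 [0.5946 0.0193 0.1129]
side jaw 0.71 [ 0.5906  0.0767 -0.0031]
side pawl_knob 0.48 [0.5706 0.0744 0.1155]
top block_centre 0.91 [ 0.514  -0.2539  0.0177]
top block_centre 0.8 [ 0.4915 -0.0974  0.0206]
```

View pics/k.png

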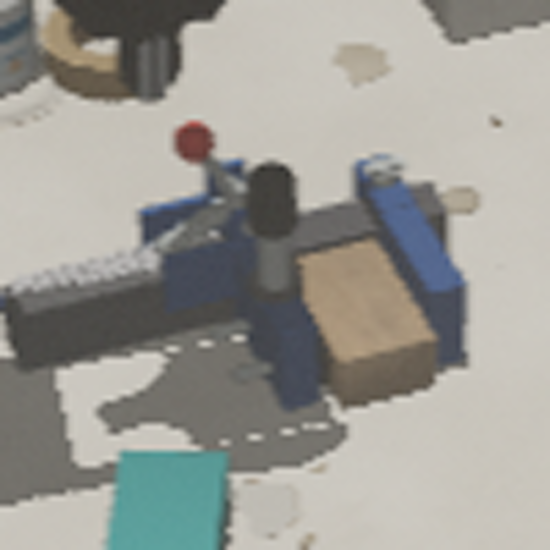

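```bash
python3 -c "
from station import *
print(finish_job())"
```

```text
the job is handed in; nothing more can be done
None
```

The block is clamped in the ratchet clamp and the job is handed in, at about 24 s of the 67 s allowed. No verdict came back, so the result below rests on my own checks.

**What I did:**
1. Pushed the red pawl ball over with the shut fingers.
2. Drew the jaw back until it met its stop.
3. Gripped the brown block, squared it and slid it in until its end met the rail, at about 11 N.
4. Threw the pawl back and pushed the jaw up until the push reached about 22 N.
5. Let go and lifted clear.

**Last checks:**
- **Pawl:** on the teeth, with the ball about 24 mm behind the pin.
- **Block:** flat, with its centre at about x 0.645, y 0.018 m, which puts its end against the rail. It looks square in the picture; I did not measure the angle at the end.
- **Squeeze:** the pad is still pressed in by about 16 mm, give or take 4 mm, so roughly 14 N. This is worked out from the camera positions, not measured directly.
- **Robot:** clear of everything, at a height of 0.21 m.
- **Jar, tape roll and foot form:** never touched; I did not re-measure where they stand.

**What disagreed:** in the last look the top camera did not find the block or the jaw, so the final positions come from the side camera alone. The tool also tilted a few degrees while pushing; I corrected that as I went.

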